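Fit the core sleeve and hold the dead-man lever

TASK

Of the two aluminium sleeves only one fits over the core pin of the vibrating table: slide that one fully down the pin, and put the one that does not fit into the grey scrap tray. Then press the dead-man lever with the gripper down to its middle position, where it lies level with its pad flush with the post beside it, without ever pressing it to its bottom stop, and finish while still holding it there. Leave the other things on the bench where they are.

Things in the scene. Friction and masses are not known exactly. Their poses are not given: they have to be found in the camera images.
- sleeve_1: one of two upright plain aluminium sleeves (tubes), 40 mm outside diameter, 65 mm tall, about 0.12 kg. One of the two has a 23 mm bore and slides over the core pin, the other a 16 mm bore and sits stuck on the pin's top; which is which is not told by name or place. Origin: centre of the lower end; z along its axis, up. Both ends are alike
- sleeve_2: one of two upright plain aluminium sleeves (tubes), 40 mm outside diameter, 65 mm tall, about 0.12 kg. One of the two has a 23 mm bore and slides over the core pin, the other a 16 mm bore and sits stuck on the pin's top; which is which is not told by name or place. Origin: centre of the lower end; z along its axis, up. Both ends are alike
- vibrator: vibrating table, fixed: grey box with a bare steel plate on top, 130 x 130 mm, plate surface 60 mm above the bench; the core pin stands upright at its centre. Origin: centre of the underside, z up
- pin_base (a point): foot of the core pin, on its axis at the level of the steel plate (60 mm above the bench). The dark steel pin is 20 mm in diameter and 50 mm tall (top 110 mm above the bench; the last 3 mm taper to 14 mm). A sleeve fully down stands with its lower end at this point; the wrong one stops about 48 mm higher
- scrap_tray: fixed grey plastic open tray, 150 x 150 mm outside, walls 4 mm thick and 30 mm high. Origin: centre of the underside
- scrap_tray_in (a point): centre of the tray's inner floor, 4 mm above the bench
- lever_unit: fixed steel base plate 220 (x) x 90 (y) mm carrying the dead-man lever. Origin: centre of the underside. The hinge is 70 mm from the origin along its +x, 65 mm above the bench, between two grey cheeks (85 mm high); the lever reaches from there along its -x. A square steel post, 12 mm wide, stands at x = -80, y = +39 mm; its top is 71 mm above the bench
- deadman_pad (a point): centre of the upper face of the lever's black pad (50 x 40 mm, 12 mm thick), 150 mm from the hinge. Lever up: about 95 mm above the bench; lever level (middle position): 71 mm above the bench, flush with the top of the post, at x = -80 mm of the lever_unit; bottom stop: about 47 mm
- deadman (a joint): angle of the dead-man lever, rad: 0 = sprung up, 0.16 = level (middle position), 0.32 = bottom stop. It springs back up when let go; pressing the pad straight down takes about 3.5 N to start, 7 N at level and 10 N at the bottom stop
- wood_tool: bystander: flat wooden modelling tool, 155 mm long, 10 mm thick, lying on the bench. Origin: underside, at the middle of the thick handle
- jar: bystander: small white jar with steel lid, 48 mm diameter, 55 mm tall. Origin: centre of the underside
- plaster_tile: bystander: small plaster tile, 40 x 40 mm, 13 mm thick, lying between the sleeves. Origin: centre of the underside
- spatula: bystander: spatula with a wooden handle, 200 mm long, lying on the bench. Origin: underside, mid-length
- tool_cup: bystander: white cup, 68 mm diameter, holding wooden tools, up to 190 mm tall. Origin: centre of the underside
There are look-alikes about, which are no part of the job. There is more than one size of the scrap_tray; the one meant has the size given above.

How it is judged (in metres and radians):
On the way, in this order (a step that is already met when the one before it is completed fails the run):
1. one sleeve stands fully down on the core pin, the other lies or stands in the scrap tray, both let go, the lever still up (((horizontal distance between sleeve_1 and pin_base below 0.004 m and z of sleeve_1 in the frame of pin_base below 0.004 m and angle between sleeve_1's own z axis and vertical below 0.09 rad and linear speed of each of sleeve_1, sleeve_2 below 0.02 m/s and x of sleeve_2 in the frame of scrap_tray_in between -0.072 and 0.072 m and y of sleeve_2 in the frame of scrap_tray_in between -0.072 and 0.072 m and z of sleeve_2 in the frame of scrap_tray_in below 0.035 m and contact force between sleeve_2 and scrap_tray above 0.1 N) or (horizontal distance between sleeve_2 and pin_base below 0.004 m and z of sleeve_2 in the frame of pin_base below 0.004 m and angle between sleeve_2's own z axis and vertical below 0.09 rad and linear speed of each of sleeve_2, sleeve_1 below 0.02 m/s and x of sleeve_1 in the frame of scrap_tray_in between -0.072 and 0.072 m and y of sleeve_1 in the frame of scrap_tray_in between -0.072 and 0.072 m and z of sleeve_1 in the frame of scrap_tray_in below 0.035 m and contact force between sleeve_1 and scrap_tray above 0.1 N)) and contact force between each of sleeve_1, sleeve_2 and the fingers below 0.1 N and value of joint deadman below 0.03 rad), for 0.2 s.
2. the dead-man lever is held at its middle position by the gripper (value of joint deadman between 0.11 and 0.21 rad and contact force between deadman and the fingers above 1.5 N), for 0.3 s.
At the end, for the whole second after the job is handed in: The fingers press the lever with over 1.5 N and keep it at 0.16 +- 0.05 rad (level, pad within 7 mm of the post's top); one sleeve is fully down on the pin (within 4 mm in height and sideways, upright), the other rests inside the tray; the fingers touch neither (all of step 2 and ((horizontal distance between sleeve_1 and pin_base below 0.004 m and z of sleeve_1 in the frame of pin_base below 0.004 m and angle between sleeve_1's own z axis and vertical below 0.09 rad and linear speed of each of sleeve_1, sleeve_2 below 0.02 m/s and x of sleeve_2 in the frame of scrap_tray_in between -0.072 and 0.072 m and y of sleeve_2 in the frame of scrap_tray_in between -0.072 and 0.072 m and z of sleeve_2 in the frame of scrap_tray_in below 0.035 m and contact force between sleeve_2 and scrap_tray above 0.1 N) or (horizontal distance between sleeve_2 and pin_base below 0.004 m and z of sleeve_2 in the frame of pin_base below 0.004 m and angle between sleeve_2's own z axis and vertical below 0.09 rad and linear speed of each of sleeve_2, sleeve_1 below 0.02 m/s and x of sleeve_1 in the frame of scrap_tray_in between -0.072 and 0.072 m and y of sleeve_1 in the frame of scrap_tray_in between -0.072 and 0.072 m and z of sleeve_1 in the frame of scrap_tray_in below 0.035 m and contact force between sleeve_1 and scrap_tray above 0.1 N)) and contact force between each of sleeve_1, sleeve_2 and the fingers below 0.1 N); the arm keeps its last pose, push and grip.
It fails at once if the dead-man lever is pressed to its bottom stop (over 0.29 rad) (value of joint deadman above 0.29 rad).
It fails at once if a bystander (wooden tool, jar, tile, spatula, tool cup) is moved by more than 30 mm (distance of any of wood_tool, jar, plaster_tile, spatula, tool_cup from where it was at the start of the episode above 0.03 m).
It also fails if it takes over 64 s, if anything falls off the work surface, if the arm or the gripper's body presses on something with over 40 N, if the wrist force passes 120 N, or if a joint passes its speed limit or range.

ROBOT

A 6-joint arm with a two-finger parallel gripper is mounted at the origin on the work surface. World frame = base frame: x ahead of the robot, y to its left, z up, the work surface at z = 0. Lengths are in m, angles in degrees, forces in N, time in s.
With the tool pointing down it reaches from about 0.375 to 0.9 m from the base axis. Payload 3.1 kg.
Tool frame: the origin (TCP) lies midway between the tips of the shut fingers; the grasp point (between the pads) lies 19 mm behind it; z points along the fingers, y is the line along which they close (so a half turn about z gives the same grasp; the last joint's range is limited). The gripper opens to 87 mm and grips with 3 to 60 N. Pads are 19 mm wide; open, the fingers measure 117 mm over their backs; the gripper's body (75 mm by 190 mm) begins 51 mm behind the grasp point.
Start: joints at [54.574, 30.224, 82.088, -0, 67.689, -10.227], TCP at [0.266, 0.566, 0.223] pointing down, gripper open.
Joint ranges: [-176.69, 176.69], [-43.24, 126.21], [12.49, 139.97], [-82, 262], [0, 151.66], [-163.58, 163.58]. Speed limits (degrees/s): [159.86, 159.86, 180, 180, 180, 180].

INTERFACE

Orientations are given as a 3x3 rotation matrix whose columns are the frame's x, y, z axes.
In Python, from rig import read_state, optics, bot gives the robot as it stands. The module is installed in compiled form; this text tells all that it offers.
- The arm moves only by the tool send_rows, never from a script. Its argument "commands" is a list of rows, each a list of 7 numbers: the turn, a rotation vector about the tool's x, y, z in units of 5 degrees (1.0 is 5 degrees), then the shift along the tool's x, y, z in units of 30 mm (1.0 is 30 mm), then the opening, from 0 (shut) to 1 (fully open). In form: [[rx, ry, rz, tx, ty, tz, gripper], ...]. A call has 1 to 20 rows; each row is the pose to reach, as a shift and turn from the pose commanded when the call began, along the tool's axes at that moment; what a row does not reach only later rows make up. A row lasts 1/12 s, in which the tool goes at most 41.7 mm and 7.16 degrees, less where a joint would pass 70% of its speed; a pose out of reach is approached as far as the arm can. A call with a gripper value outside its range is refused whole. The fingers move at their own pace and stop on an object; the grip force is fixed at half the most. Time passes only in rows, so rows that repeat a pose let the fingers close. It gives the time, the measured TCP pose, the force, the opening and the grip force at its end, in the units of the state.
- read_state(): the state, without advancing time (a new reading comes with each control period).
- optics.capture(name): name is "side" or "top"; returns a dict with "image" (384x512x3 uint8, blue, green, red), "intrinsics" (3x3 intrinsics, pixels), "extrinsics" (4x4, takes a point from world to camera coordinates). Camera axes: x right, y down, z forward; pixel columns grow to the right and rows downward; lengths in m; the calibration is good to about 2 mm. A picture is of the moment at which its call begins. There is no depth.
- bot.hand_in(): hands the job in; it is judged then, once.
The state is a dict: "time_s": time; "joint_positions": joint angles; "qvel": joint speeds; "tau": joint torques, N m; "position": TCP position; "tcp_rot": TCP orientation; "force": force on the tool from outside, world axes, zero at the start; "moment": the same for the moment, N m; "opening": opening from 0.0 (shut) to 1.0 (fully open); "grasp_force": force on a finger pad.
Only numpy, scipy, OpenCV 4.12 (cv2) and the standard library are available. Lean on these libraries where they do the work, as an engineer would, in place of code of your own. Each camera call takes 0.05 s, during which the arm holds its last target. There are 200 camera calls.

## Working session

There is one attempt and no reset: what is moved stays moved. The work goes in short steps, Python scripts to look and compute and a tool call to move; the robot and the scene stay as the last step left them, time stands still between calls to the robot, and variables do not carry over. Pictures are saved under pics/ and viewed, at most 10 in all, crops included, and the job is handed in when it is done.

Besides the shell and the picture viewer there is one more tool, called after ">>>" as name(argument=value, ...), one argument or row to a line, values as JSON. send_rows: Moves the arm, as the interface text tells. Its arguments: {"type":"object","properties":{"commands":{"type":"array","items":{"type":"array","items":{"type":"number"}}}},"required":["commands"]}

```bash
mkdir -p pics
python3 - <<'E'
from rig import read_state, optics
import cv2
for n in("side","top"):
    d=optics.capture(n); cv2.imwrite(f"pics/{n}0.png",d["image"]); print(n,d["intrinsics"].round(1).tolist(),d["extrinsics"].round(4).tolist())
s=read_state(); print({k:(v if not hasattr(v,'round') else v.round(3).tolist()) for k,v in s.items()})
E
```

```text
side [[354.7, 0.0, 254.3], [0.0, 354.7, 189.8], [0.0, 0.0, 1.0]] [[-0.9976, -0.067, -0.0152, 0.5561], [-0.0428, 0.7796, -0.6248, 0.1003], [0.0538, -0.6227, -0.7806, 0.9591], [0.0, 0.0, 0.0, 1.0]]
top [[374.0, 0.0, 251.1], [0.0, 374.0, 190.5], [0.0, 0.0, 1.0]] [[-0.1654, -0.9862, -0.0057, 0.0514], [-0.9646, 0.163, -0.2073, 0.5896], [0.2054, -0.0288, -0.9783, 1.0085], [0.0, 0.0, 0.0, 1.0]]
{'time_s': 0.1, 'joint_positions': [54.576, 30.272, 82.151, -0.002, 67.689, -10.227], 'qvel': [-0.046, -0.068, -0.066, -0.017, 0.142, 0.001], 'tau': [-0.001, -44.099, -17.715, 0.063, 0.053, -0.0], 'position': [0.266, 0.565, 0.222], 'tcp_rot': [[-0.905, 0.426, -0.001], [0.426, 0.905, -0.002], [0.0, -0.002, -1.0]], 'force': [0.2, -0.569, -0.06], 'moment': [0.01, 0.014, -0.027], 'grasp_force': 0.0, 'opening': 0.9976169871047036}
```

View pics/top0.png

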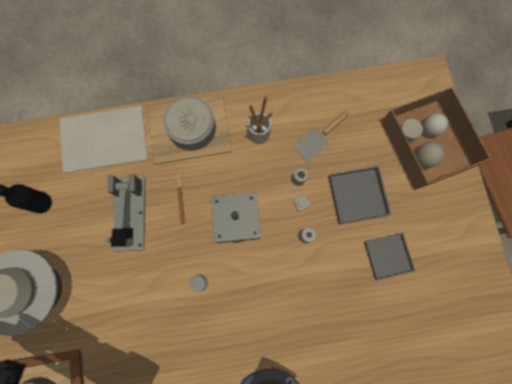

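View pics/side0.png

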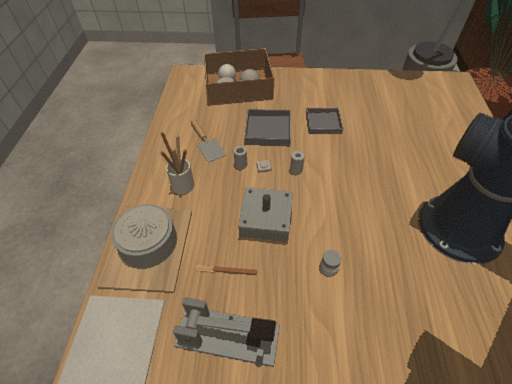

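The top view shows sleeves at (300,176) and (308,235), pin at (236,216), trays at (359,195) (large) and (388,256) (small), lever with pad at (121,238), and jar at (198,284). The side view shows sleeves at (240,158) and (297,162), pin at (266,202), and the lever pad at (262,331).
Look-alikes: the small tray (388,256) against the large one, the brown box (437,138), and the jar lid (198,284) against the sleeves. Next I check the choice in a close crop.

```bash
cat > h.py <<'E'
import numpy as np, cv2
from rig import read_state, optics
def cam(n):
    d=optics.capture(n); return d["image"],np.array(d["intrinsics"]),np.array(d["extrinsics"])
def ray(K,T,p):
    R,t=T[:3,:3],T[:3,3]; return -R.T@t, R.T@np.linalg.solve(K,[p[0],p[1],1.])
def onz(K,T,p,z):
    o,d=ray(K,T,p); return o+d*(z-o[2])/d[2]
def proj(K,T,X):
    c=T[:3,:3]@np.array(X)+T[:3,3]; q=K@c; return q[:2]/q[2]
def tri(Ka,Ta,a,Kb,Tb,b):
    o1,d1=ray(Ka,Ta,a);o2,d2=ray(Kb,Tb,b)
    A=np.stack([d1,-d2],1); s=np.linalg.lstsq(A,o2-o1,rcond=None)[0]
    return (o1+d1*s[0]+o2+d2*s[1])/2, np.linalg.norm(o1+d1*s[0]-o2-d2*s[1])
E
python3 - <<'E'
from h import *
I,K,T=cam("top"); J,L,U=cam("side")
f=lambda im,x,y,w,h,s:cv2.resize(im[y:y+h,x:x+w],(w*s,h*s),interpolation=cv2.INTER_CUBIC)
def sq(im,x,y,w,h,W,H): return cv2.resize(im[y:y+h,x:x+w],(W,H),interpolation=cv2.INTER_CUBIC)
A=np.hstack([f(I,285,160,30,30,10),f(I,293,220,30,30,10)]) 
B=np.hstack([f(J,225,143,30,30,10)[:300],f(J,282,146,30,30,10)[:300]])
cv2.imwrite("pics/c1.png",np.vstack([A,B]))
C=np.hstack([f(I,100,165,55,90,4),f(I,206,185,60,90,4)[:, :240]]);D=f(J,165,290,120,75,4)[:, :460]
D=np.hstack([D,np.zeros((300,max(0,0),3),np.uint8)]); 
cv2.imwrite("pics/c2.png",np.vstack([C[:300],cv2.resize(D,(C.shape[1],240))]))
for c in [[(330,175),(378,168),(388,214),(339,222)],[(366,241),(403,234),(412,271),(375,278)]]:
    P=[onz(K,T,p,.03)[:2] for p in c]; print([round(float(np.linalg.norm(P[i]-P[i-1])),3) for i in range(4)],np.mean(P,0).round(3))
E
```

```text
[0.142, 0.145, 0.14, 0.145] [ 0.532 -0.358]
[0.105, 0.109, 0.105, 0.107] [ 0.345 -0.403]
```

View pics/c1.png

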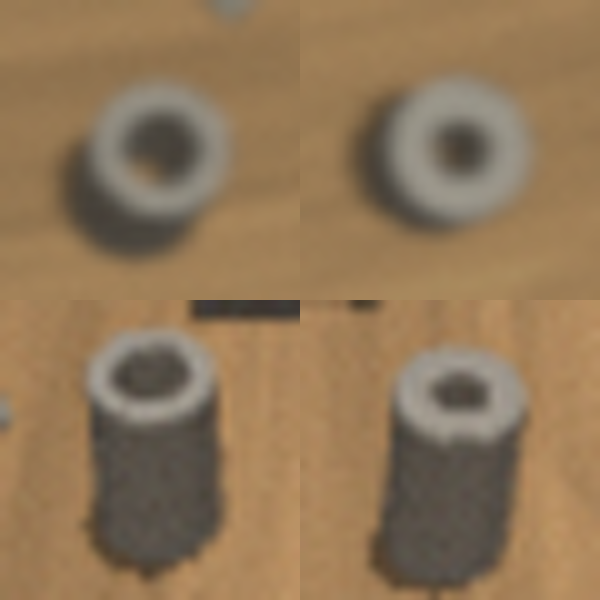

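View pics/c2.png

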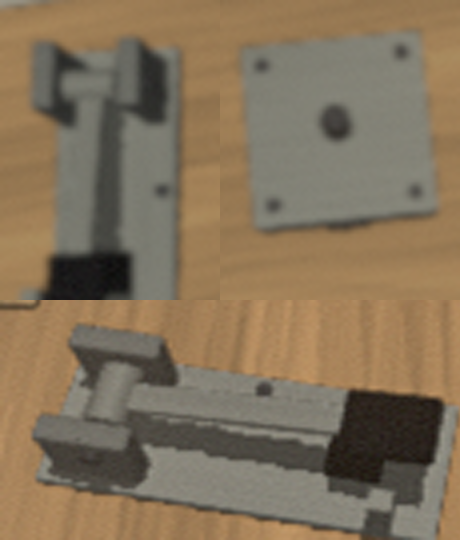

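The far sleeve (300,174) has the wide bore (about 23 mm), so it goes on the pin. The near one (308,235) has the narrow bore and goes to scrap. The large tray's outer edge measures about 145 mm, so it is the right one. Next I measure precisely.

```bash
cat >> h.py <<'E'
def blob(im,c,r,lo,hi=256,dark=False):
    x,y=map(int,c); s=8
    g=cv2.cvtColor(im[y-r:y+r,x-r:x+r],cv2.COLOR_BGR2GRAY); hsv=cv2.cvtColor(im[y-r:y+r,x-r:x+r],cv2.COLOR_BGR2HSV)
    g=cv2.resize(g,None,fx=s,fy=s,interpolation=cv2.INTER_CUBIC); S=cv2.resize(hsv[...,1],None,fx=s,fy=s,interpolation=cv2.INTER_CUBIC)
    m=((g<hi) if dark else ((g>lo)&(S<75))).astype(np.uint8)
    cs,_=cv2.findContours(m,cv2.RETR_EXTERNAL,cv2.CHAIN_APPROX_NONE)
    k=max(cs,key=cv2.contourArea); e=cv2.fitEllipse(cv2.convexHull(k))
    return np.array([(e[0][0]+.5)/s-.5+x-r,(e[0][1]+.5)/s-.5+y-r]),(np.array(e[1])/s).round(1),k
E
python3 - <<'E'
from h import *
I,K,T=cam("top"); J,L,U=cam("side")
for nm,a,b in [("far",(300,175),(240,151)),("near",(309,235),(298,156))]:
    pa,ea,_=blob(I,a,13,112); pb,eb,_=blob(J,b,11,125)
    print(nm,pa.round(1),ea,pb.round(1),eb,onz(K,T,pa,.065).round(4),onz(L,U,pb,.065).round(4),[v.round(4) for v in tri(K,T,pa,L,U,pb)])
# pin dark blob
pa,ea,_=blob(I,(236,215),9,0,85,True); pb,eb,k=blob(J,(266,202),12,0,75,True)
print("pin",pa.round(1),ea,pb.round(1),eb,onz(K,T,pa,.085).round(4))
def quad(im,K,T,box,z,lo):
    x,y,w,h=box; c=im[y:y+h,x:x+w]; g=cv2.cvtColor(c,cv2.COLOR_BGR2HSV)
    m=((g[...,1]<60)&(g[...,2]>lo)).astype(np.uint8)
    cs,_=cv2.findContours(m,cv2.RETR_EXTERNAL,cv2.CHAIN_APPROX_NONE); k=max(cs,key=cv2.contourArea)+np.array([[x,y]])
    P=np.array([onz(K,T,p[0],z)[:2]*1000 for p in k],np.float32); r=cv2.minAreaRect(P); print("quad",np.round(r[0],1),np.round(r[1],1),round(r[2],1))
quad(I,K,T,(203,185,64,66),.06,100); quad(I,K,T,(322,160,74,70),.03,40); quad(I,K,T,(100,165,55,95),.0,90)
pp,_,k=blob(I,(121,237),14,0,45,True); P=np.array([onz(K,T,(q[0]+.5)/8-.5+[121-14,237-14],.095)[:2]*1000 for q in k],np.float32); print("pad",cv2.minAreaRect(P))
E
```

```text
far [300.7 174.3] [13.1 14.2] [239.6 149.9] [ 9.2 12.9] [ 0.6125 -0.196   0.065 ] [ 0.6139 -0.196   0.065 ] [array([ 0.6133, -0.1962,  0.0646]), np.float64(0.0013)]
near [308.7 234.3] [13.9 14.8] [297.5 154.8] [ 9.4 13.2] [ 0.4397 -0.1846  0.065 ] [ 0.4411 -0.1845  0.065 ] [array([ 0.4404, -0.1848,  0.0646]), np.float64(0.0014)]
pin [234.5 215.4] [6.8 8.4] [265.7 202.8] [ 9.3 17.3] [0.5235 0.01   0.085 ]
quad [522.6   9.9] [128.  130.2] 86.2
quad [ 533.5 -358.5] [148.  151.4] 0.7
quad [596.1 322.9] [ 88.5 220.3] 82.5
pad ((516.28564453125, 321.3795166015625), (56.96629333496094, 47.127906799316406), 82.57869720458984)
```

```bash
cat >> h.py <<'E'
def rel(p,yaw=None):
    s=read_state(); R=np.array(s["tcp_rot"]); d=R.T@(np.array(p)-s["position"])/.03
    print("t",round(s["time_s"],2),"pos",np.round(s["position"],4),"F",np.round(s["force"],1),"op",round(s["opening"],3),"g",round(s["grasp_force"],1),"tilt",np.round(R[:2,2],3),"y",np.round(R[:2,1],3),"-> shift",d.round(2))
    if yaw is not None: # world angle of tool y, mod 180
        a=np.degrees(np.arctan2(R[1,1],R[0,1])); e=(yaw-a+90)%180-90; print("rz",round(-e/5,2))
E
python3 -c "
from h import *
rel([.613,-.196,.2],90)"
```

```text
t 0.3 pos [0.2659 0.5653 0.2222] F [0.2 0.5 1. ] op 1.002 g 0.0 tilt [-0.    -0.001] y [0.426 0.905] -> shift [-21.27 -18.04   0.75]
rz -5.04
```

>>> send_rows(
  commands=[
    [0,0,-5.04,-21.27,-18.04,0.7,1],
    [0,0,-5.04,-21.27,-18.04,0.7,1],
    [0,0,-5.04,-21.27,-18.04,0.7,1],
    [0,0,-5.04,-21.27,-18.04,0.7,1],
    [0,0,-5.04,-21.27,-18.04,0.7,1],
    [0,0,-5.04,-21.27,-18.04,0.7,1],
    [0,0,-5.04,-21.27,-18.04,0.7,1],
    [0,0,-5.04,-21.27,-18.04,0.7,1],
    [0,0,-5.04,-21.27,-18.04,0.7,1],
    [0,0,-5.04,-21.27,-18.04,0.7,1],
    [0,0,-5.04,-21.27,-18.04,0.7,1],
    [0,0,-5.04,-21.27,-18.04,0.7,1],
    [0,0,-5.04,-21.27,-18.04,0.7,1],
    [0,0,-5.04,-21.27,-18.04,0.7,1],
    [0,0,-5.04,-21.27,-18.04,0.7,1],
    [0,0,-5.04,-21.27,-18.04,0.7,1],
    [0,0,-5.04,-21.27,-18.04,0.7,1],
    [0,0,-5.04,-21.27,-18.04,0.7,1],
    [0,0,-5.04,-21.27,-18.04,0.7,1],
    [0,0,-5.04,-21.27,-18.04,0.7,1],
  ],
)

```text
time_s: 1.97
position: [0.61, -0.1904, 0.2017]
tcp_rot: [[-1.0, 0.0, 0.0], [0.0, 1.0, 0.0], [-0.0, 0.0, -1.0]]
force: [0.7, 0.6, 0.6]
opening: 0.997
grasp_force: 0.0
```

```bash
python3 -c "
from h import *
rel([.613,-.196,.026],90)"
```

```text
t 1.97 pos [ 0.61   -0.1904  0.2017] F [0.7 0.6 0.6] op 0.997 g 0.0 tilt [0. 0.] y [0. 1.] -> shift [-0.1  -0.19  5.86]
rz -0.0
```

>>> send_rows(
  commands=[
    [0,0,0,-0.1,-0.19,0,1],
    [0,0,0,-0.1,-0.19,0,1],
    [0,0,0,-0.1,-0.19,2,1],
    [0,0,0,-0.1,-0.19,2,1],
    [0,0,0,-0.1,-0.19,2,1],
    [0,0,0,-0.1,-0.19,2,1],
  ],
)

```text
time_s: 2.47
position: [0.6112, -0.1919, 0.1409]
tcp_rot: [[-1.0, -0.001, -0.003], [-0.001, 1.0, 0.002], [0.003, 0.002, -1.0]]
force: [0.6, 0.4, 0.7]
opening: 0.998
grasp_force: 0.0
```

```bash
python3 -c "
from h import *
rel([.613,-.196,.026],90)"
```

```text
t 2.47 pos [ 0.6112 -0.1919  0.1409] F [0.6 0.4 0.7] op 0.998 g 0.0 tilt [-0.003  0.002] y [-0.001  1.   ] -> shift [-0.07 -0.14  3.83]
rz 0.02
```

>>> send_rows(
  commands=[
    [0,0,0,-0.07,-0.14,0,1],
    [0,0,0,-0.07,-0.14,0,1],
    [0,0,0,-0.07,-0.14,1,1],
    [0,0,0,-0.07,-0.14,1,1],
    [0,0,0,-0.07,-0.14,1,1],
    [0,0,0,-0.07,-0.14,1,1],
  ],
)

```text
time_s: 2.97
position: [0.6153, -0.1984, 0.113]
tcp_rot: [[-1.0, -0.0, 0.001], [-0.0, 1.0, -0.001], [-0.001, -0.001, -1.0]]
force: [-0.3, -0.3, 1.2]
opening: 1.0
grasp_force: 0.0
```

```bash
python3 -c "
from h import *
rel([.613,-.196,.026],90)"
```

```text
t 2.97 pos [ 0.6153 -0.1984  0.113 ] F [-0.3 -0.3  1.2] op 1.0 g 0.0 tilt [ 0.001 -0.001] y [-0.  1.] -> shift [0.08 0.08 2.9 ]
rz 0.0
```

>>> send_rows(
  commands=[
    [0,0,0,0.08,0.08,1.5,1],
    [0,0,0,0.08,0.08,1.5,1],
    [0,0,0,0.08,0.08,2.8,1],
    [0,0,0,0.08,0.08,2.8,1],
    [0,0,0,0.08,0.08,2.8,1],
    [0,0,0,0.08,0.08,2.8,1],
    [0,0,0,0.08,0.08,2.8,1],
    [0,0,0,0.08,0.08,2.8,1],
    [0,0,0,0.08,0.08,2.8,1],
    [0,0,0,0.08,0.08,2.8,1],
  ],
)

```text
time_s: 3.8
position: [0.613, -0.1961, 0.0294]
tcp_rot: [[-1.0, -0.0, 0.002], [-0.0, 1.0, -0.001], [-0.002, -0.001, -1.0]]
force: [-0.0, 0.2, 0.7]
opening: 0.997
grasp_force: 0.0
```

```bash
python3 -c "
from h import *
rel([.613,-.196,.026],90)"
```

```text
t 3.8 pos [ 0.613  -0.1961  0.0294] F [-0.   0.2  0.7] op 0.997 g 0.0 tilt [ 0.002 -0.001] y [-0.  1.] -> shift [-0.    0.01  0.11]
rz 0.0
```

Close, then lift 4 units (120 mm).

>>> send_rows(
  commands=[
    [0,0,0,0,0,0.1,0],
    [0,0,0,0,0,0.1,0],
    [0,0,0,0,0,0.1,0],
    [0,0,0,0,0,0.1,0],
    [0,0,0,0,0,0.1,0],
    [0,0,0,0,0,0.1,0],
    [0,0,0,0,0,0.1,0],
    [0,0,0,0,0,0.1,0],
    [0,0,0,0,0,0.1,0],
    [0,0,0,0,0,0.1,0],
    [0,0,0,0,0,0.1,0],
    [0,0,0,0,0,-1,0],
    [0,0,0,0,0,-2,0],
    [0,0,0,0,0,-3,0],
    [0,0,0,0,0,-4,0],
    [0,0,0,0,0,-4,0],
    [0,0,0,0,0,-4,0],
    [0,0,0,0,0,-4,0],
  ],
)

```text
time_s: 5.3
position: [0.6112, -0.1952, 0.1468]
tcp_rot: [[-1.0, -0.0, -0.002], [-0.0, 1.0, 0.001], [0.002, 0.001, -1.0]]
force: [-0.1, 0.5, -2.4]
opening: 0.451
grasp_force: 30.0
```

```bash
python3 -c "
from h import *
rel([.523,.010,.150],90)"
```

```text
t 5.3 pos [ 0.6112 -0.1952  0.1468] F [-0.1  0.5 -2.4] op 0.451 g 30.0 tilt [-0.002  0.001] y [-0.  1.] -> shift [ 2.94  6.84 -0.09]
rz 0.0
```

>>> send_rows(
  commands=[
    [0,0,0,2.94,6.84,-0.15,0],
    [0,0,0,2.94,6.84,-0.15,0],
    [0,0,0,2.94,6.84,-0.15,0],
    [0,0,0,2.94,6.84,-0.15,0],
    [0,0,0,2.94,6.84,-0.15,0],
    [0,0,0,2.94,6.84,-0.15,0],
    [0,0,0,2.94,6.84,-0.15,0],
    [0,0,0,2.94,6.84,-0.15,0],
    [0,0,0,2.94,6.84,-0.15,0],
    [0,0,0,2.94,6.84,-0.15,0],
    [0,0,0,2.94,6.84,-0.15,0],
    [0,0,0,2.94,6.84,-0.15,0],
    [0,0,0,2.94,6.84,-0.15,0],
  ],
)

```text
time_s: 6.38
position: [0.5244, 0.0086, 0.1521]
tcp_rot: [[-1.0, 0.001, 0.0], [0.001, 1.0, -0.0], [-0.0, -0.0, -1.0]]
force: [0.1, 0.4, -1.5]
opening: 0.451
grasp_force: 30.0
```

```bash
python3 -c "
from h import *
rel([.523,.010,.150],90)
J,L,U=cam('side'); I,K,T=cam('top')
cv2.imwrite('pics/p1.png',np.hstack([cv2.resize(J[140:240,215:315],(400,400),interpolation=2),cv2.resize(I[165:265,185:285],(400,400),interpolation=2)]))"
```

```text
t 6.38 pos [0.5244 0.0086 0.1521] F [ 0.1  0.4 -1.5] op 0.451 g 30.0 tilt [ 0. -0.] y [0.001 1.   ] -> shift [0.05 0.05 0.07]
rz -0.01
```

View pics/p1.png

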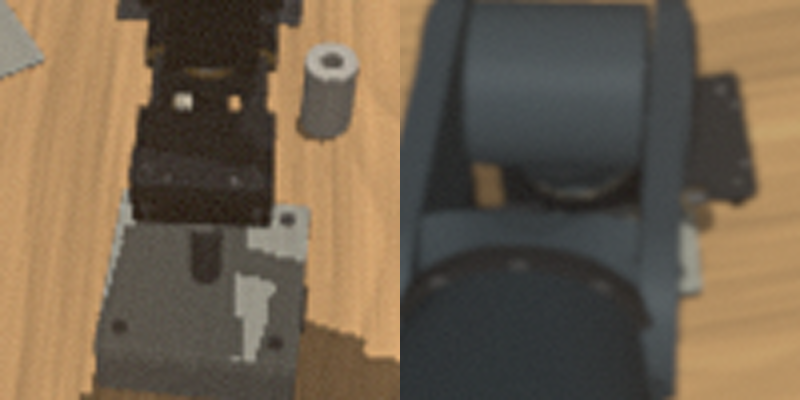

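The side crop shows the finger above the pin, with the pin at about crop (206,255), and it hides the sleeve. I'll descend gently and watch the force.

>>> send_rows(
  commands=[
    [0,0,0,0.03,0.03,0,0],
    [0,0,0,0.03,0.03,0,0],
    [0,0,0,0.03,0.03,0.2,0],
    [0,0,0,0.03,0.03,0.4,0],
    [0,0,0,0.03,0.03,0.5,0],
    [0,0,0,0.03,0.03,0.6,0],
    [0,0,0,0.03,0.03,0.7,0],
    [0,0,0,0.03,0.03,0.8,0],
    [0,0,0,0.03,0.03,0.8,0],
    [0,0,0,0.03,0.03,0.8,0],
    [0,0,0,0.03,0.03,0.8,0],
  ],
)

```text
time_s: 7.4
position: [0.5233, 0.0103, 0.1283]
tcp_rot: [[-1.0, -0.0, 0.0], [-0.0, 1.0, -0.0], [-0.0, -0.0, -1.0]]
force: [-0.2, -0.3, -1.1]
opening: 0.454
grasp_force: 30.0
```

```bash
python3 -c "
from h import *
rel([.523,.010,.088],90)"
```

```text
t 7.4 pos [0.5233 0.0103 0.1283] F [-0.2 -0.3 -1.1] op 0.454 g 30.0 tilt [ 0. -0.] y [-0.  1.] -> shift [ 0.01 -0.01  1.34]
rz 0.0
```

>>> send_rows(
  commands=[
    [0,0,0,0,0,0.3,0],
    [0,0,0,0,0,0.6,0],
    [0,0,0,0,0,0.9,0],
    [0,0,0,0,0,1.1,0],
    [0,0,0,0,0,1.25,0],
    [0,0,0,0,0,1.25,0],
    [0,0,0,0,0,1.25,0],
    [0,0,0,0,0,1.25,0],
  ],
)

```text
time_s: 8.07
position: [0.5232, 0.0103, 0.0908]
tcp_rot: [[-1.0, -0.0, -0.0], [-0.0, 1.0, 0.0], [0.0, 0.0, -1.0]]
force: [0.0, -0.3, -1.4]
opening: 0.446
grasp_force: 30.0
```

```bash
python3 -c "
from h import *
rel([.523,.010,.087],90)"
```

```text
t 8.07 pos [0.5232 0.0103 0.0908] F [ 0.  -0.3 -1.4] op 0.446 g 30.0 tilt [-0.  0.] y [-0.  1.] -> shift [ 0.01 -0.01  0.13]
rz 0.0
```

>>> send_rows(
  commands=[
    [0,0,0,0,0,0.1,0],
    [0,0,0,0,0,0.1,0],
    [0,0,0,0,0,0.1,1],
    [0,0,0,0,0,0.1,1],
    [0,0,0,0,0,0.1,1],
    [0,0,0,0,0,0.1,1],
    [0,0,0,0,0,0.1,1],
    [0,0,0,0,0,0.1,1],
    [0,0,0,0,0,-1,1],
    [0,0,0,0,0,-2,1],
    [0,0,0,0,0,-3.5,1],
    [0,0,0,0,0,-3.5,1],
    [0,0,0,0,0,-3.5,1],
    [0,0,0,0,0,-3.5,1],
  ],
)

```text
time_s: 9.23
position: [0.5228, 0.0104, 0.1957]
tcp_rot: [[-1.0, -0.0, 0.0], [-0.0, 1.0, -0.0], [-0.0, -0.0, -1.0]]
force: [0.1, 0.3, -1.2]
opening: 0.999
grasp_force: 0.0
```

```bash
python3 -c "
from h import *
rel([.440,-.185,.19],90)"
```

```text
t 9.23 pos [0.5228 0.0104 0.1957] F [ 0.1  0.3 -1.2] op 0.999 g 0.0 tilt [ 0. -0.] y [-0.  1.] -> shift [ 2.76 -6.51  0.19]
rz 0.0
```

>>> send_rows(
  commands=[
    [0,0,0,2.74,-6.51,0.2,1],
    [0,0,0,2.74,-6.51,0.2,1],
    [0,0,0,2.74,-6.51,0.2,1],
    [0,0,0,2.74,-6.51,0.2,1],
    [0,0,0,2.74,-6.51,0.2,1],
    [0,0,0,2.74,-6.51,0.2,1],
    [0,0,0,2.74,-6.51,0.2,1],
    [0,0,0,2.74,-6.51,0.2,1],
    [0,0,0,2.74,-6.51,0.2,1],
    [0,0,0,2.74,-6.51,0.2,1],
    [0,0,0,2.74,-6.51,0.2,1],
    [0,0,0,2.74,-6.51,1.2,1],
    [0,0,0,2.74,-6.51,2.5,1],
    [0,0,0,2.74,-6.51,3.5,1],
    [0,0,0,2.74,-6.51,3.5,1],
    [0,0,0,2.74,-6.51,3.5,1],
    [0,0,0,2.74,-6.51,3.5,1],
    [0,0,0,2.74,-6.51,3.5,1],
  ],
)

```text
time_s: 10.73
position: [0.4424, -0.1855, 0.0926]
tcp_rot: [[-1.0, -0.001, 0.003], [-0.001, 1.0, -0.002], [-0.003, -0.002, -1.0]]
force: [0.4, -1.3, -0.8]
opening: 0.999
grasp_force: 0.0
```

```bash
python3 -c "
from h import *
rel([.440,-.185,.028],90)"
```

```text
t 10.73 pos [ 0.4424 -0.1855  0.0926] F [ 0.4 -1.3 -0.8] op 0.999 g 0.0 tilt [ 0.003 -0.002] y [-0.001  1.   ] -> shift [0.09 0.02 2.15]
rz 0.01
```

>>> send_rows(
  commands=[
    [0,0,0,0.03,0.01,1,1],
    [0,0,0,0.03,0.01,2.15,1],
    [0,0,0,0.03,0.01,2.15,1],
    [0,0,0,0.03,0.01,2.15,1],
    [0,0,0,0.03,0.01,2.15,1],
    [0,0,0,0.03,0.01,2.15,0],
    [0,0,0,0.03,0.01,2.15,0],
    [0,0,0,0.03,0.01,2.15,0],
    [0,0,0,0.03,0.01,2.15,0],
    [0,0,0,0.03,0.01,2.15,0],
    [0,0,0,0.03,0.01,2.15,0],
    [0,0,0,0.03,0.01,2.15,0],
    [0,0,0,0.03,0.01,2.15,0],
    [0,0,0,0.03,0.01,2.15,0],
    [0,0,0,0.03,0.01,2.15,0],
    [0,0,0,0.03,0.01,1,0],
    [0,0,0,0.03,0.01,0,0],
    [0,0,0,0.03,0.01,-0.5,0],
    [0,0,0,0.03,0.01,-0.5,0],
    [0,0,0,0.03,0.01,-0.5,0],
  ],
)

```text
time_s: 12.4
position: [0.4402, -0.1847, 0.106]
tcp_rot: [[-1.0, -0.0, 0.001], [-0.0, 1.0, -0.001], [-0.001, -0.001, -1.0]]
force: [-1.0, 0.7, -1.9]
opening: 0.457
grasp_force: 30.0
```

```bash
python3 -c "
from h import *
rel([.533,-.358,.11],90)"
```

```text
t 12.4 pos [ 0.4402 -0.1847  0.106 ] F [-1.   0.7 -1.9] op 0.457 g 30.0 tilt [ 0.001 -0.001] y [-0.  1.] -> shift [-3.09 -5.78 -0.13]
rz 0.0
```

>>> send_rows(
  commands=[
    [0,0,0,-3.1,-5.78,-0.2,0],
    [0,0,0,-3.1,-5.78,-0.2,0],
    [0,0,0,-3.1,-5.78,-0.2,0],
    [0,0,0,-3.1,-5.78,-0.2,0],
    [0,0,0,-3.1,-5.78,-0.2,0],
    [0,0,0,-3.1,-5.78,-0.2,0],
    [0,0,0,-3.1,-5.78,-0.2,0],
    [0,0,0,-3.1,-5.78,-0.2,0],
    [0,0,0,-3.1,-5.78,0.8,0],
    [0,0,0,-3.1,-5.78,1.6,0],
    [0,0,0,-3.1,-5.78,2.1,0],
    [0,0,0,-3.1,-5.78,2.1,0],
    [0,0,0,-3.1,-5.78,2.1,0],
    [0,0,0,-3.1,-5.78,2.1,0],
    [0,0,0,-3.1,-5.78,2.1,0],
  ],
)

```text
time_s: 13.65
position: [0.5337, -0.3582, 0.0441]
tcp_rot: [[-1.0, -0.001, 0.002], [-0.001, 1.0, -0.001], [-0.002, -0.001, -1.0]]
force: [0.1, -0.1, -1.5]
opening: 0.462
grasp_force: 30.0
```

```bash
python3 -c "
from h import *
rel([.533,-.358,.034],90)"
```

```text
t 13.65 pos [ 0.5337 -0.3582  0.0441] F [ 0.1 -0.1 -1.5] op 0.462 g 30.0 tilt [ 0.002 -0.001] y [-0.001  1.   ] -> shift [0.02 0.01 0.34]
rz 0.01
```

>>> send_rows(
  commands=[
    [0,0,0,0,0,0.15,0],
    [0,0,0,0,0,0.3,0],
    [0,0,0,0,0,0.3,0],
    [0,0,0,0,0,0.3,0],
    [0,0,0,0,0,0.3,0.8],
    [0,0,0,0,0,0.3,0.8],
    [0,0,0,0,0,0.3,0.8],
    [0,0,0,0,0,0.3,0.8],
    [0,0,0,0,0,0.3,0.8],
    [0,0,0,0,0,-1,0.8],
    [0,0,0,0,0,-2,0.8],
    [0,0,0,0,0,-5,0.8],
    [0,0,0,0,0,-5,0.8],
    [0,0,0,0,0,-5,0.8],
    [0,0,0,0,0,-5,0.8],
    [0,0,0,0,0,-5,0.8],
  ],
)

```text
time_s: 14.98
position: [0.5329, -0.3579, 0.1931]
tcp_rot: [[-1.0, -0.0, 0.0], [-0.0, 1.0, -0.0], [-0.0, -0.0, -1.0]]
force: [0.3, 0.8, 0.0]
opening: 0.801
grasp_force: 0.0
```

```bash
python3 -c "
from h import *
rel([.519,.333,.20],82.5)
J,L,U=cam('side'); I,K,T=cam('top')
cv2.imwrite('pics/p2.png',np.hstack([cv2.resize(J[90:240,190:340],(400,400),interpolation=2),cv2.resize(J[290:365,165:285],(400,400),interpolation=2)]))
I,K,T=cam('top')
for z in (.125,): 
  pb,e,_=blob(J,proj(L,U,(.523,.01,.125)),11,125); print(pb.round(1),e,onz(L,U,pb,.125).round(4))
h=cv2.cvtColor(I,cv2.COLOR_BGR2GRAY)[222:255,105:140]; print((h<45).sum())"
```

```text
t 14.98 pos [ 0.5329 -0.3579  0.1931] F [0.3 0.8 0. ] op 0.801 g 0.0 tilt [ 0. -0.] y [-0.  1.] -> shift [ 0.46 23.03 -0.24]
rz 1.5
[265.2 195.6] [17.4 35.4] [0.5271 0.0189 0.125 ]
255
```

View pics/p2.png

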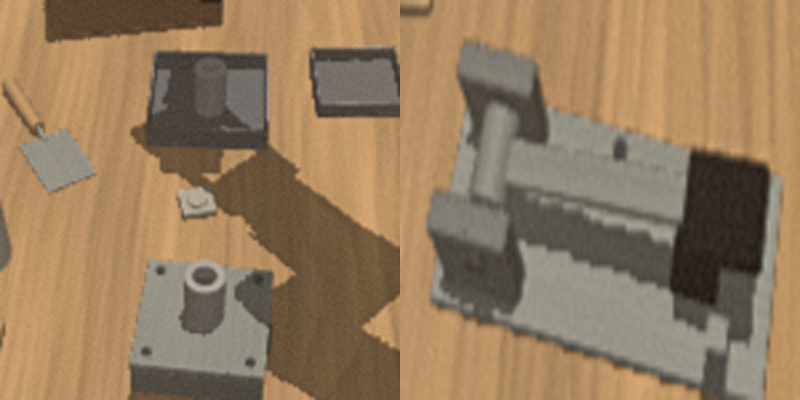

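The side crop shows the wide-bore sleeve down on the pin (ring at crop (205,275)), the other sleeve standing in the large tray (210,85), and the tile untouched. The lever is up, with its pad at right crop (735,200). Next I go above the lever with the fingers shut.

>>> send_rows(
  commands=[
    [0,0,1.5,0.5,22.9,-0.24,0],
    [0,0,1.5,0.5,22.9,-0.24,0],
    [0,0,1.5,0.5,22.9,-0.24,0],
    [0,0,1.5,0.5,22.9,-0.24,0],
    [0,0,1.5,0.5,22.9,-0.24,0],
    [0,0,1.5,0.5,22.9,-0.24,0],
    [0,0,1.5,0.5,22.9,-0.24,0],
    [0,0,1.5,0.5,22.9,-0.24,0],
    [0,0,1.5,0.5,22.9,-0.24,0],
    [0,0,1.5,0.5,22.9,-0.24,0],
    [0,0,1.5,0.5,22.9,-0.24,0],
    [0,0,1.5,0.5,22.9,-0.24,0],
    [0,0,1.5,0.5,22.9,-0.24,0],
    [0,0,1.5,0.5,22.9,-0.24,0],
    [0,0,1.5,0.5,22.9,-0.24,0],
    [0,0,1.5,0.5,22.9,-0.24,0],
    [0,0,1.5,0.5,22.9,-0.24,0],
    [0,0,1.5,0.5,22.9,-0.24,0],
    [0,0,1.5,0.5,22.9,-0.24,0],
    [0,0,1.5,0.5,22.9,-0.24,0],
  ],
)

```text
time_s: 16.8
position: [0.5172, 0.3279, 0.1983]
tcp_rot: [[-0.991, 0.13, -0.003], [0.13, 0.991, -0.002], [0.003, -0.002, -1.0]]
force: [-0.8, 0.1, 0.0]
opening: 0.004
grasp_force: 0.0
```

```bash
python3 -c "
from h import *
rel([.518,.329,.105],82.5)
J,L,U=cam('side'); I,K,T=cam('top')
for s in ((.523,.01,.125),): print(proj(L,U,s).round(1),proj(K,T,s).round(1))
cv2.imwrite('pics/p3.png',np.hstack([cv2.resize(I[185:235,205:265],(400,333),interpolation=2),cv2.resize(J[175:225,235:295],(400,333),interpolation=2)]))"
```

```text
t 16.8 pos [0.5172 0.3279 0.1983] F [-0.8  0.1  0. ] op 0.004 g 0.0 tilt [-0.003 -0.002] y [0.13  0.991] -> shift [-0.03  0.05  3.11]
rz 0.0
[267.1 192.8] [233.8 213.4]
```

View pics/p3.png

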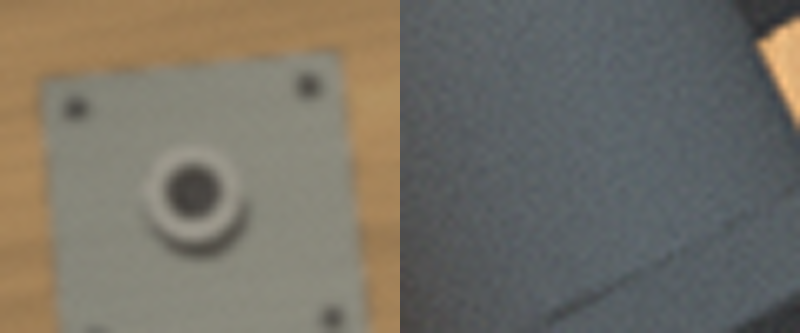

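The top crop shows the ring centre at about (233.8,213.9), against (233.8,213.4) predicted for a fully seated sleeve, so it is seated. Next I lower onto the pad in small steps.

>>> send_rows(
  commands=[
    [0,0,0,-0.02,0.03,1.2,0],
    [0,0,0,-0.02,0.03,2.2,0],
    [0,0,0,-0.02,0.03,2.9,0],
    [0,0,0,-0.02,0.03,3.2,0],
    [0,0,0,-0.02,0.03,3.4,0],
    [0,0,0,-0.02,0.03,3.5,0],
    [0,0,0,-0.02,0.03,3.6,0],
    [0,0,0,-0.02,0.03,3.7,0],
    [0,0,0,-0.02,0.03,3.7,0],
    [0,0,0,-0.02,0.03,3.7,0],
  ],
)

```text
time_s: 17.73
position: [0.5193, 0.3297, 0.09]
tcp_rot: [[-0.991, 0.13, 0.002], [0.13, 0.991, 0.0], [-0.002, 0.0, -1.0]]
force: [-0.8, -2.8, 4.4]
opening: 0.007
grasp_force: 1.9
```

```bash
python3 -c "
from h import *
rel([.518,.329,.071],82.5)"
```

```text
t 17.73 pos [0.5193 0.3297 0.09  ] F [-0.8 -2.8  4.4] op 0.007 g 1.9 tilt [0.002 0.   ] y [0.13  0.991] -> shift [ 0.04 -0.03  0.63]
rz 0.0
```

>>> send_rows(
  commands=[
    [0,0,0,0,0,0.15,0],
    [0,0,0,0,0,0.3,0],
    [0,0,0,0,0,0.4,0],
    [0,0,0,0,0,0.5,0],
    [0,0,0,0,0,0.58,0],
    [0,0,0,0,0,0.58,0],
    [0,0,0,0,0,0.58,0],
    [0,0,0,0,0,0.58,0],
    [0,0,0,0,0,0.58,0],
  ],
)

```text
time_s: 18.48
position: [0.5181, 0.3302, 0.0722]
tcp_rot: [[-0.991, 0.13, -0.001], [0.13, 0.991, 0.0], [0.001, 0.0, -1.0]]
force: [-3.6, -0.6, 6.4]
opening: 0.004
grasp_force: 3.2
```

```bash
python3 -c "
from h import *
rel([.518,.329,.071],82.5)
J,L,U=cam('side')
P=[(x,y,.071) for x,y in ((.522,.372),(.517,.333))]
print([proj(L,U,p).round(1) for p in P])
cv2.imwrite('pics/p4.png',cv2.resize(J[280:370,165:290],(750,540),interpolation=2))"
```

```text
t 18.48 pos [0.5181 0.3302 0.0722] F [-3.6 -0.6  6.4] op 0.004 g 3.2 tilt [-0.001  0.   ] y [0.13  0.991] -> shift [-0.   -0.04  0.04]
rz 0.0
[array([259. , 353.7]), array([262.6, 333.5])]
```

View pics/p4.png

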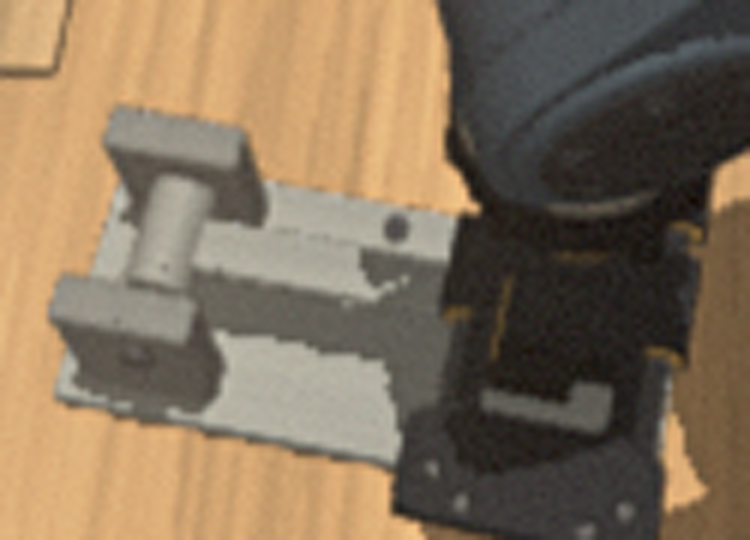

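The crop shows the gripper over the pad, hiding it and most of the post. Height (0.072) and force (6.4 N) both indicate the level position. I hold briefly to settle.

>>> send_rows(
  commands=[
    [0,0,0,0,0,0.03,0],
    [0,0,0,0,0,0.03,0],
    [0,0,0,0,0,0.03,0],
    [0,0,0,0,0,0.03,0],
    [0,0,0,0,0,0.03,0],
    [0,0,0,0,0,0.03,0],
    [0,0,0,0,0,0.03,0],
    [0,0,0,0,0,0.03,0],
  ],
)

```text
time_s: 19.2
position: [0.5181, 0.3302, 0.0714]
tcp_rot: [[-0.991, 0.13, -0.001], [0.13, 0.991, 0.001], [0.001, 0.0, -1.0]]
force: [-3.4, -0.4, 6.9]
opening: 0.004
grasp_force: 3.3
```

```bash
python3 -c "
from h import *
from rig import bot
rel([.518,.329,.071],82.5)
s=read_state()
if abs(s['position'][2]-.071)<.003 and 4.5<s['force'][2]<9.5: print(bot.hand_in())"
```

```text
t 19.2 pos [0.5181 0.3302 0.0714] F [-3.4 -0.4  6.9] op 0.004 g 3.3 tilt [-0.001  0.001] y [0.13  0.991] -> shift [-0.   -0.04  0.01]
rz 0.0
the job is handed in; nothing more can be done
None
```

I handed the job in at 19.2 s, with no verdict shown: the 23 mm sleeve is fully down on the pin, the 16 mm one stands in the large scrap tray, and the gripper is holding the dead-man lever at level (pad at about 71 mm, 6.9 N).

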